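# Close the bayonet lid of a pressure pot hand-tight

### The job

Close the empty pressure pot: lower the loose lid into it so that its three pins pass down through the slots of the steel lug ring and it lies level on the rubber seal, then turn it clockwise (seen from above) by its handle until the pins cam tight under the ramps and the lid stays firmly clamped on the seal when you let go. How far it turns before it tightens differs from time to time, so go by feel: hand-tight, without crushing the seal, and leave the tin, the tub and the weight beside it where they stand.

Things in the scene. Friction and masses are not known exactly. Their poses are not given: they have to be found in the camera images.
- pot: Pressure pot fixed to the bench: aluminium cup, outer radius 50 mm (dark foot radius 56 mm, 8 mm high), with a knurled steel lug ring of outer radius 54 mm on top. Origin: centre of its underside, on the bench; its axis is z, up. A small brass nipple low on the side marks +x. The ring's top lies 58 to 63.5 mm above the origin (screwed on by a hidden amount, differs each time).
- pot_slot (a point): Middle of the slot at the pot's +x side: 40 mm from the pot's axis, 58 mm above its underside. Three alike slots, 16 mm wide and reaching out to radius 44 mm, lie at 0, 120 and 240 degrees about z from the pot's +x, each with a red dot beside it on the ring. Between the lugs the mouth has radius 35 mm.
- pot_ramp (a point): Start of the ramp under one lug (pot frame x 39, y -8, z 51 mm, ring lowest). Each lug has one, from 12 degrees clockwise (from above) of its slot's middle; it sinks 8 mm per radian of clockwise turn, to a blunt stop 84 degrees past the slot. Pins of the lid lying on the seal have 1.0 to 6.5 mm (hidden, as the ring's height) to spare here, so they meet the ramp 0.35 to 1.0 rad clockwise of the slot's middle.
- seal: Black rubber seal ring in the pot, radius 23 to 33 mm. Origin at the centre of its underside; its top is 6 mm higher, 40 mm above the pot's origin when unloaded. Yields straight down like a spring, 1 mm per 30 N. Pins on the ramps load it by 5 to 9 N per 0.05 rad of turn. 10 N or more with the lid let go is tight; more than 28 N at any moment crushes it.
- lid: Loose lid, 0.2 to 0.3 kg: aluminium plug, radius 33 mm, 15 mm thick; three steel pins 6 mm thick, middle 7 mm above the underside, out to radius 40 mm, at 0, 120 and 240 degrees about z from its +x; any pin fits any slot. Origin: centre of the underside, z up. Seated on the unloaded seal it is 40 mm above the pot's origin; with pins on top of the lugs 54 mm or more.
- lid_hub (a point): Point on the lid's axis at mid-height of its radial bar handle, 46 mm above the lid's underside; grip the bar across here to carry the lid. The bar stands on a stem of radius 10 mm, runs along the lid's x from -26 to +104 mm, and is 14 mm wide and 38 to 54 mm above the underside.
- lid_grip (a point): On the handle's orange outer grip (lid x 44 to 104 mm, 16 mm wide), 85 mm from the lid's axis, 46 mm above its underside, over one pin. Turning moment about the pot's axis: under 0.15 N m until the pins touch the ramps, then 0.5 N m means 11 to 22 N on the seal, 0.85 N m 21 to 33 N (friction varies 15 percent). The ramps are self-locking: the lid does not turn back when let go.
- yellow_tin: Bystander: yellow tin, 61 mm across, 40 mm high, loose; origin at the centre of its underside.
- white_tub: Bystander: small white lidded tub, 40 mm across, 22 mm high, loose; origin at the centre of its underside.
- red_weight: Bystander: dark red cloth-covered weight with a tape handle, 48 x 68 x 35 mm, loose; origin at the centre of its underside.

How it is judged:
On the way:
1. the lid lies level in the pot, its pins through the slots, on the seal (z of lid in the frame of pot below 0.0425 m and horizontal distance between lid and pot below 0.005 m and angle between lid's own z axis and vertical below 0.06 rad and contact force between lid and seal above 0.3 N), for 0.1 s.
At the end, for the whole second after the job is handed in: The lid is in the pot, centred within 5 mm, level within 0.06 rad, at rest and let go, and its pins under the ramps hold it down on the seal with more than 10 N (contact force between lid and seal above 10 N and z of lid in the frame of pot below 0.0415 m and horizontal distance between lid and pot below 0.005 m and angle between lid's own z axis and vertical below 0.06 rad and linear speed of lid below 0.02 m/s); the robot touches nothing.
It fails at once if the seal is crushed: the lid presses on it with more than 28 N (contact force between lid and seal above 28 N).
It fails at once if the yellow tin, the white tub or the red weight is moved more than 25 mm or tipped ((distance of yellow_tin from where it was at the start of the episode above 0.025 m or angle between yellow_tin's own z axis and vertical above 0.3 rad) or (distance of white_tub from where it was at the start of the episode above 0.025 m or angle between white_tub's own z axis and vertical above 0.3 rad) or (distance of red_weight from where it was at the start of the episode above 0.025 m or angle between red_weight's own z axis and vertical above 0.3 rad)).
It also fails if it takes over 72 s, if anything falls off the work surface, if the arm or the gripper's body presses on something with over 40 N, if the wrist force passes 120 N, or if a joint passes its speed limit or range.

### The arm

A 6-joint arm with a two-finger parallel gripper is mounted at the origin on a cart in front of the work surface, level with it; the furniture and walls round the work are solid. World frame = base frame: x ahead of the robot, y to its left, z up, the work surface at z = 0. Lengths are in m, angles in rad, forces in N, time in s.
With the tool pointing down it reaches from about 0.25 to 0.775 m from the base axis. Payload 8.9 kg.
Tool frame: the origin (TCP) lies on the centre line of the jaws, within the pads' length; the fingertips stand 14 mm ahead of it and the grasp point (between the pads) lies 5 mm behind it (robot.tcp_to_tips is the distance from the TCP to the fingertips, in m); z points along the fingers, y is the direction in which the jaws open and shut (so a half turn about z gives the same grasp; the last joint's range is limited). The gripper opens to 85 mm and grips with 20 to 120 N. Pads are 22 mm wide; open, the fingers measure 114 mm over their backs; the gripper's body (76 mm by 85 mm) begins 54 mm behind the grasp point. The pads swing forward as they close: fully open they stand 13 mm farther back than shut.
Start: joints at [1.004, 0.291, -0.153, 1.127, 0, 1.431], TCP at [0.218, 0.478, 0.245] pointing down, gripper open.
Joint ranges: [-2.52, 2.52], [-0.91, 1.74], [-1.3, 1.37], [-1.96, 2.02], [-1.52, 1.47], [-3.14, 3.14]. Speed limits (rad/s): [2.22, 2.22, 2.79, 3.14, 3.14, 3.14].

### API

Orientations are given as a unit quaternion [x, y, z, w].
In Python, from rig import sense, grab_frame, camera_info, job_done, spot_in, robot gives the robot as it stands. The module is installed in compiled form; this text tells all that it offers.
- The arm moves only by the tool arm_command, never from a script. Its argument "rows" is a list of rows, each a list of 5 numbers: the shift along the tool's x, y, z in cm, then the turn about the tool's z in degrees, then the opening, from 0 (shut) to 1 (fully open). A call has 1 to 20 rows; each row shifts and turns the commanded pose from where the row before left it, along the tool's axes as they then stand; what a row does not reach is not made up. A row lasts 1/8 s, in which the tool goes at most 62.5 mm and 10.7 degrees, less where a joint would pass 70% of its speed; a pose out of reach is approached as far as the arm can. A call is refused whole if a number of a shift passes 6.25 or a number of a turn 10.7, either way. A call with a gripper value outside its range is refused whole. The fingers move at their own pace and stop on an object; "grip_force" is the grip in N (left out, the last holds). Time passes only in rows, so rows that do not move let the fingers close. It gives the time, the measured TCP pose, the force and the opening at its end, in the units of the state.
- sense(): the state, without advancing time (a new reading comes with each control period).
- grab_frame(name): name is "side" or "top" or "wrist"; returns the picture (420x560x3 uint8, red, green, blue); there is no depth.
- camera_info(name): a dict with "fovy" (degrees; the focal length in pixels is half the picture's height over the tangent of half this angle, whatever the lens; pixels are square), "cx", "cy" (the principal point, pixels), "R" (3x3) and "t" (3): a world point X has camera coordinates R X + t. Camera axes: x right, y down, z forward; pixel columns grow to the right and rows downward; lengths in m; the calibration is good to about 2 mm. The wrist camera is an equidistant fisheye: a pixel r from the principal point sees the ray r / f radians off the axis. A picture is of the moment at which its call begins: read the wrist's pose just before it. camera_info takes no time and is no camera call; for the wrist camera it gives the pose at the moment of the call.
- job_done(): hands the job in, once; it reports no verdict.
Trained networks look in the newest picture that a camera, given by its name, has taken for a name from the list of things; names that differ only in an ending like _2 or _b are one class to them, and where a whole thing is asked for, a point or a joint stands for the part that bears it (a point fixed in the world has none). Each returns a list of dicts, best first, with "conf" (0 to 1); they miss things now and then, are a little off and sometimes report something else, mostly with a low value. They report only what shows in the picture. A call takes as long as a camera call.
- spot_in(camera, query): "centre" ([x, y, z] in m, in the coordinates of the camera as it stood for that picture, good to about 4 mm: the middle of the surface that is visible of it).
The state is a dict: "t": time; "q": joint angles; "joint_velocities": joint speeds; "tau": joint torques, N m; "eef_pos": TCP position; "ee_rot": TCP orientation; "ft_force": force on the tool from outside, world axes, zero at the start; "moment": the same for the moment, N m; "finger_gap": opening from 0.0 (shut) to 1.0 (fully open).
Only numpy, scipy, OpenCV 4.12 (cv2) and the standard library are available. Lean on these libraries where they do the work, as an engineer would, in place of code of your own. Each camera call takes 0.05 s, during which the arm holds its last target. There are 200 camera calls.

## Working session

There is one attempt and no reset: what is moved stays moved. The work goes in short steps, Python scripts to look and compute and a tool call to move; the robot and the scene stay as the last step left them, time stands still between calls to the robot, and variables do not carry over. Pictures are saved under pics/ and viewed, about 8 in all and at most 12, crops included, and the job is handed in when it is done.

Besides the shell and the picture viewer there is one more tool, called after "Emit:" by a JSON object that holds its "op" and its "data", one argument or row to a line. arm_command: Moves the arm, as the interface text tells. Its arguments: {"type":"object","properties":{"rows":{"type":"array"},"grip_force":{"type":"number"}},"required":["rows"]}

```bash
mkdir -p pics; cat > h.py <<'E'
import numpy as np, cv2
from rig import *
from scipy.spatial.transform import Rotation as Rt
def toworld(ci,c): return np.array(ci['R']).T@(np.array(c)-np.array(ci['t']))
def spots(cam,names):
    ci=camera_info(cam)
    for n in names:
        for d in spot_in(cam,n)[:2]:
            print(cam,n,round(d['conf'],2),np.round(toworld(ci,d['centre']),4))
def ray_z(cam,uv,z,ci=None):
    ci=ci or camera_info(cam); R=np.array(ci['R']);t=np.array(ci['t'])
    f=210/np.tan(np.radians(ci['fovy'])/2)
    v=np.array([uv[0]-ci['cx'],uv[1]-ci['cy']])
    if cam=='wrist':
        r=np.hypot(*v);a=r/f;d=np.array([*(v/max(r,1e-9)*np.sin(a)),np.cos(a)])
    else: d=np.array([*(v/f),1.])
    d=R.T@d;o=-R.T@t
    return o+d*(z-o[2])/d[2]
def proj(cam,X,ci=None):
    ci=ci or camera_info(cam); c=np.array(ci['R'])@np.array(X)+np.array(ci['t'])
    f=210/np.tan(np.radians(ci['fovy'])/2)
    if cam=='wrist':
        r=np.hypot(c[0],c[1]);a=np.arctan2(r,c[2]);return np.array([ci['cx'],ci['cy']])+f*a*c[:2]/max(r,1e-9)
    return np.array([ci['cx'],ci['cy']])+f*c[:2]/c[2]
def save(cam,name):
    im=grab_frame(cam);cv2.imwrite(f'pics/{name}.png',cv2.cvtColor(im,cv2.COLOR_RGB2BGR));return im
def st():
    s=sense();print('t',round(s['t'],2),'p',np.round(s['eef_pos'],4),'R',np.round(Rt.from_quat(s['ee_rot']).as_matrix(),3).tolist(),'F',np.round(s['ft_force'],2),'M',np.round(s['moment'],3),'gap',round(s['finger_gap'],3),'q',np.round(s['q'],2));return s
E
python3 - <<'E'
from h import *
st()
N=['pot','pot_slot','seal','lid','lid_hub','lid_grip','yellow_tin','white_tub','red_weight']
a=save('top','top0');spots('top',N)
b=save('side','side0');spots('side',N)
for c in('top','side'):
    ci=camera_info(c);print(c,np.round(-np.array(ci['R']).T@ci['t'],3),ci['fovy'])
E
```

```text
t 0.0 p [0.2176 0.4773 0.2447] R [[-0.91, 0.415, -0.001], [0.415, 0.91, -0.001], [0.0, -0.001, -1.0]] F [ 0.67 -1.35 -0.91] M [ 0.022 -0.046 -0.011] gap 1.003 q [ 1.    0.29 -0.15  1.13  0.    1.43]
top pot 0.91 [ 0.4719 -0.1374  0.0527]
top pot_slot 0.8 [ 0.478  -0.1287  0.0567]
top seal 0.94 [ 0.4734 -0.1322  0.0388]
top seal 0.74 [ 0.6466 -0.0253  0.0209]
top lid 0.75 [0.5218 0.0603 0.0186]
top lid_hub 0.72 [0.5217 0.0583 0.021 ]
top lid_grip 0.75 [ 0.4758 -0.134   0.0391]
top lid_grip 0.59 [0.5216 0.067  0.0145]
top yellow_tin 0.98 [ 0.3947 -0.2603  0.0401]
top yellow_tin 0.41 [ 0.6426 -0.0219  0.0224]
top red_weight 0.72 [ 0.375  -0.0368  0.0243]
side pot 0.84 [ 0.4769 -0.112   0.0393]
side pot_slot 0.83 [ 0.4764 -0.1106  0.0372]
side seal 0.56 [ 0.4791 -0.1557  0.0414]
side seal 0.53 [ 0.4742 -0.1145  0.0413]
side lid_hub 0.56 [0.5228 0.0669 0.0416]
side lid_grip 0.6 [0.5247 0.0717 0.0387]
side white_tub 0.69 [ 0.6411 -0.0147  0.025 ]
side white_tub 0.4 [ 0.4757 -0.1104  0.0439]
side red_weight 0.66 [ 0.376  -0.0225  0.0229]
side red_weight 0.3 [ 0.6399 -0.0141  0.0209]
top [ 0.366 -0.057  0.944] 44.59598775294725
side [0.373 0.545 0.622] 51.84966313267576
```

View pics/top0.png

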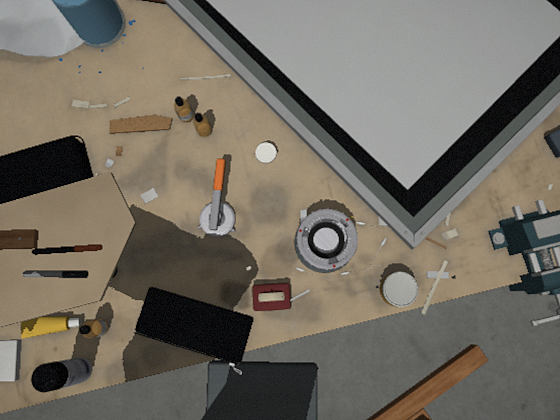

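View pics/side0.png

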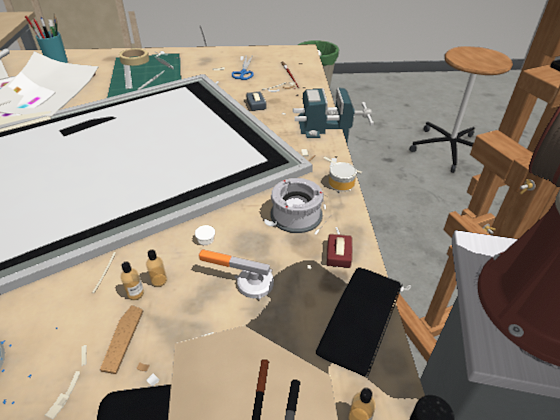

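The top view shows the lid at (217,218) with its handle running up to (220,160), and the pot at (325,238). The tub is at (265,152), the weight at (272,295) and the tin at (400,290). I'll go above the lid and look again from there.

Emit:
{"op": "arm_command", "data": {
  "rows": [
    [-4.5,-2.45,0,0,1],
    [-4.5,-2.45,0,0,1],
    [-4.5,-2.45,0,0,1],
    [-4.5,-2.45,0,0,1],
    [-4.5,-2.45,0,0,1],
    [-4.5,-2.45,0,0,1],
    [-4.5,-2.45,0,0,1],
    [-4.5,-2.45,0,0,1],
    [-4.5,-2.45,0,0,1],
    [-4.5,-2.45,0,0,1],
    [0,0,0,-10,1],
    [0,0,0,-10,1],
    [0,0,0,0,1],
    [0,0,0,0,1]
  ]
}}

```text
t: 2.75
eef_pos: [0.5256, 0.0682, 0.2453]
ee_rot: [0.041, 0.999, -0.0, 0.0]
ft_force: [0.3, -0.6, -0.8]
finger_gap: 0.999
```

```bash
python3 - <<'E'
from h import *
st()
save('wrist','w1');spots('wrist',['lid','lid_hub','lid_grip','pot','pot_slot','seal'])
ci=camera_info('wrist');print(ci['fovy'],np.round(-np.array(ci['R']).T@ci['t'],3))
im=cv2.imread('pics/top0.png')[130:290,180:380];cv2.imwrite('pics/c0.png',cv2.resize(im,None,fx=3.8,fy=3.7,interpolation=cv2.INTER_CUBIC))
E
```

```text
t 2.75 p [0.5256 0.0682 0.2453] R [[-0.997, 0.082, 0.0], [0.082, 0.997, -0.0], [-0.0, -0.0, -1.0]] F [ 0.31 -0.56 -0.81] M [0.019 0.033 0.059] gap 0.999 q [-0.01  0.3  -0.14  1.13 -0.    0.07]
wrist lid 0.62 [0.5238 0.0619 0.0174]
wrist lid_hub 0.73 [0.5215 0.063  0.0154]
wrist lid_grip 0.72 [0.5258 0.0615 0.0198]
wrist pot 0.85 [ 0.4772 -0.1274  0.0478]
wrist pot_slot 0.88 [ 0.4758 -0.1276  0.0455]
wrist pot_slot 0.62 [ 0.6402 -0.0253  0.0256]
wrist seal 0.22 [ 0.3822 -0.0352  0.0239]
wrist seal 0.21 [0.5204 0.0615 0.0152]
65.70646984690485 [0.458 0.073 0.374]
```

View pics/w1.png

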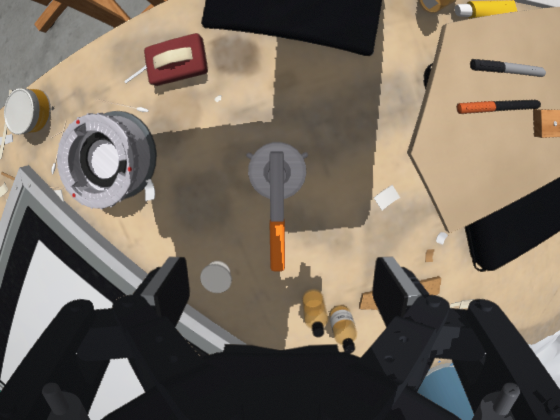

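The wrist view shows the lid disc centre at about (277,171). The bar runs from (276,152) to (278,270), and the pot is at left at about (105,160).

```bash
python3 - <<'E'
from h import *
print('disc',ray_z('wrist',(277,171),.013),'in',ray_z('wrist',(276.5,152),.054),'out',ray_z('wrist',(278,270),.05), 'grip start',ray_z('wrist',(277,221),.054))
im=cv2.cvtColor(cv2.imread('pics/w1.png'),cv2.COLOR_BGR2HSV)
m=(im[...,0]<14)&(im[...,1]>200)&(im[...,2]>150); m[:200]=0;m[285:]=0;m[:,:250]=0;m[:,295:]=0
y,x=np.nonzero(m);P=np.array([ray_z('wrist',(a,b),.054)[:2] for a,b in zip(x[::5],y[::5])]);c=P.mean(0)
w,v=np.linalg.eigh(np.cov((P-c).T));print(len(x),c,v[:,1],np.degrees(np.arctan2(v[1,1],v[0,1])))
E
```

```text
disc [0.51643612 0.06425517 0.013     ] in [0.49076422 0.06631016 0.054     ] out [0.62048685 0.05711951 0.05      ] grip start [0.56194193 0.06094291 0.054     ]
116 [0.5875316  0.06251982] [-0.99969401 -0.02473643] -178.58256235642398
```

Emit:
{"op": "arm_command", "data": {
  "rows": [
    [0.87,-0.44,2,0,1],
    [0,0,3,0,0.5],
    [0,0,3,0,0.5],
    [0,0,3,0,0.5],
    [0,0,3,0,0.5],
    [0,0,3,0,0.5],
    [0,0,2.3,0,0.5],
    [0,0,0,0,0.5],
    [0,0,0,0,0],
    [0,0,0,0,0],
    [0,0,0,0,0],
    [0,0,0,0,0],
    [0,0,0,0,0],
    [0,0,0,0,0]
  ],
  "grip_force": 80
}}

```text
t: 4.85
eef_pos: [0.5175, 0.0645, 0.0536]
ee_rot: [0.039, 0.999, 0.0, 0.001]
ft_force: [-0.6, 0.2, 6.6]
finger_gap: 0.139
```

```bash
python3 -c "
from h import *
st()"
```

```text
t 4.85 p [0.5175 0.0645 0.0536] R [[-0.997, 0.079, 0.002], [0.079, 0.997, 0.0], [-0.002, 0.0, -1.0]] F [-0.65  0.22  6.61] M [0.119 0.226 0.022] gap 0.139 q [-0.02  0.47 -0.44  0.66  0.    0.06]
```

Emit:
{"op": "arm_command", "data": {
  "rows": [
    [0,0,-1,0,0],
    [0,0,-2.5,0,0],
    [0,0,-3,0,0],
    [0,0,-3,0,0],
    [0,0,-3,0,0],
    [0,0,-3,0,0],
    [0,0,-3,0,0],
    [-1.48,-3.2,0,0,0],
    [-1.48,-3.2,0,0,0],
    [-1.48,-3.2,0,0,0],
    [-1.48,-3.2,0,0,0],
    [-1.48,-3.2,0,0,0],
    [-1.48,-3.2,0,0,0],
    [0,0,0,0,0],
    [0,0,0,0,0]
  ]
}}

```text
t: 6.72
eef_pos: [0.5896, -0.1336, 0.2376]
ee_rot: [0.039, 0.999, 0.0, -0.0]
ft_force: [0.2, -0.7, -1.5]
finger_gap: 0.137
```

```bash
python3 - <<'E'
from h import *
st()
save('wrist','w2');spots('wrist',['pot','seal','pot_slot','lid_hub'])
im=cv2.imread('pics/w2.png');p=proj('wrist',[.473,-.135,.06]);print(p)
cv2.imwrite('pics/w2b.png',cv2.resize(im,(800,600),interpolation=cv2.INTER_CUBIC))
E
```

```text
t 6.72 p [ 0.5896 -0.1336  0.2376] R [[-0.997, 0.079, -0.0], [0.079, 0.997, 0.0], [0.0, 0.0, -1.0]] F [ 0.2  -0.67 -1.54] M [-0.006  0.056  0.001] gap 0.137 q [-0.34  0.45  0.06  1.18  0.   -0.26]
wrist pot 0.56 [ 0.4776 -0.1334  0.0596]
wrist seal 0.87 [ 0.4768 -0.1358  0.0393]
wrist pot_slot 0.75 [ 0.477  -0.1366  0.0622]
wrist lid_hub 0.96 [ 0.5756 -0.1327  0.197 ]
[269.43940797  67.3649291 ]
```

View pics/w2b.png

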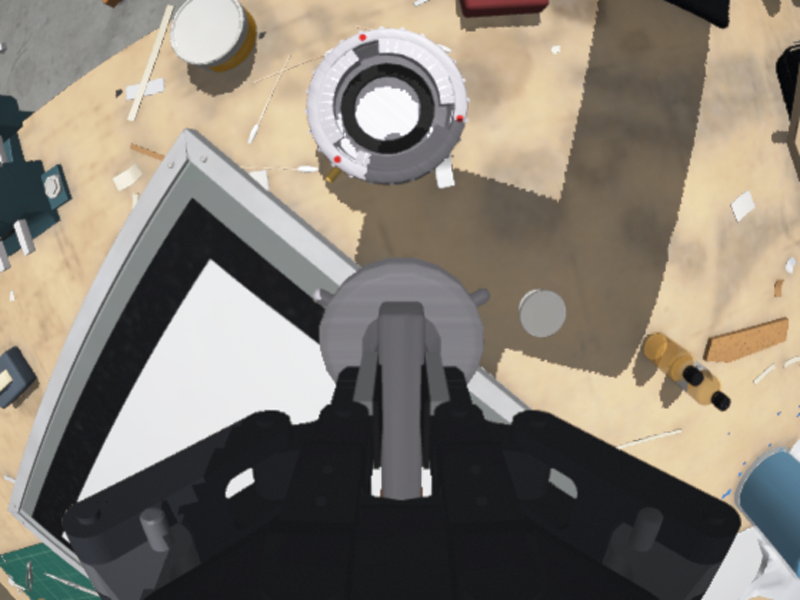

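The wrist view (800x600) shows the lid held level. In the pot at (387,108) the slots are near (350,150), (370,45) and (450,110), with the brass nipple at (333,172). I'll rectify the pot in the ring plane to measure its centre and yaw.

```bash
cat >> h.py <<'E'
def rect(cam,im,c,z,half=.065,n=600):
    g=np.linspace(-half,half,n)
    # image right = -y, up = +x
    ci=camera_info(cam);R=np.array(ci['R']);t=np.array(ci['t']);f=210/np.tan(np.radians(ci['fovy'])/2)
    X=c[0]-g[:,None]+0*g[None];Y=c[1]-g[None]+0*g[:,None]
    C=np.stack([X,Y,0*X+z],-1)@R.T+t
    if cam=='wrist':
        r=np.hypot(C[...,0],C[...,1]);s=f*np.arctan2(r,C[...,2])/r
    else: s=f/C[...,2]
    return cv2.remap(im,(ci['cx']+s*C[...,0]).astype(np.float32),(ci['cy']+s*C[...,1]).astype(np.float32),cv2.INTER_CUBIC)
E
python3 - <<'E'
from h import *
c=(.475,-.135)
a=rect('wrist',cv2.imread('pics/w2.png'),c,.060)
b=rect('top',cv2.imread('pics/top0.png'),c,.060)
cv2.imwrite('pics/r2.png',cv2.resize(np.hstack([a,b]),(800,400)))
cv2.imwrite('pics/r2a.png',a)
for nm,im,cam in(('w',cv2.imread('pics/w2.png'),'wrist'),('t',cv2.imread('pics/top0.png'),'top')):
    h=cv2.cvtColor(im,cv2.COLOR_BGR2HSV);m=(((h[...,0]<8)|(h[...,0]>172))&(h[...,1]>130)&(h[...,2]>90)).astype(np.uint8)
    n,_,S,C=cv2.connectedComponentsWithStats(m)
    P=[]
    for i in range(1,n):
        p=ray_z(cam,C[i],.060)
        if np.hypot(*(p[:2]-c))<.062: print(nm,C[i].round(1),S[i,4],p.round(4))
E
```

```text
w [253.4  25.6] 13 [ 0.4302 -0.1468  0.06  ]
w [321.3  82.5] 14 [ 0.4907 -0.088   0.06  ]
w [235.5 111.3] 14 [ 0.5117 -0.17    0.06  ]
t [346.7 219.3] 3 [ 0.5102 -0.1678  0.06  ]
t [299.7 230.3] 3 [ 0.4894 -0.086   0.06  ]
t [333.5 265.5] 4 [ 0.4295 -0.1448  0.06  ]
```

View pics/r2.png

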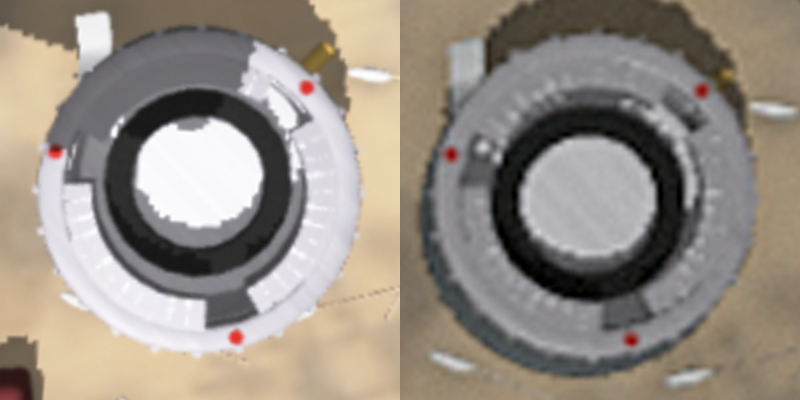

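```bash
python3 - <<'E'
from h import *
s=sense();R=Rt.from_quat(s['ee_rot']).as_matrix();p=np.array(s['eef_pos']);zb=p[2]-.0536
im=cv2.imread('pics/w2.png')
def tl(uv,z):return (R.T@(ray_z('wrist',uv,z)-p))[:2].round(4)
for k,uv,z in(('edge',(281,180.6),zb),('pinL',(222.6,207),zb+.007),('pinR',(343,208),zb+.007),('barin',(281,212),zb+.054)):print(k,tl(uv,z))
# predicted positions with lid axis on TCP
for k,l in(('edge',(.033,0,0)),('edgetop',(.033,0,.015)),('pinL',(.02,-.0346,.007)),('pinR',(.02,.0346,.007)),('barin',(.026,0,.054)),('left',(0,-.033,.008)),('right',(0,.033,.008))):
    w=p+R@np.array([l[0],l[1],.0536-l[2]]);print(k,proj('wrist',w).round(1),(proj('wrist',w)*800/560).round(1))
cv2.imwrite('pics/c2.png',cv2.resize(im[170:300,200:360],None,fx=4.9,fy=4.6,interpolation=cv2.INTER_CUBIC))
E
```

```text
edge [ 0.0324 -0.0003]
pinL [ 0.0187 -0.0335]
pinR [0.0181 0.0349]
barin [ 0.0297 -0.0004]
edge [281.6 179.6] [402.2 256.5]
edgetop [281.7 184.9] [402.4 264.1]
pinL [220.5 204.8] [315.  292.6]
pinR [342.6 204.7] [489.5 292.5]
barin [281.9 220.5] [402.8 314.9]
left [224.8 238.4] [321.1 340.6]
right [338.3 238.4] [483.3 340.6]
```

View pics/c2.png

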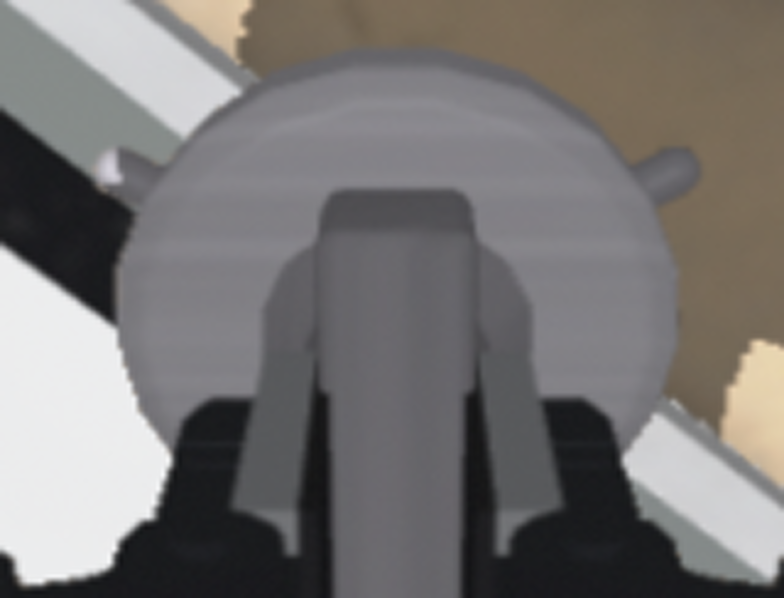

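Emit:
{"op": "arm_command", "data": {
  "rows": [
    [3.74,-0.31,0,0,0],
    [3.74,-0.31,0,0,0],
    [3.74,-0.31,0,0,0],
    [0,0,0,10.3,0],
    [0,0,0,10.3,0],
    [0,0,0,10.3,0],
    [0,0,0,10.4,0],
    [0,0,2.8,0,0],
    [0,0,2.8,0,0],
    [0,0,2.8,0,0],
    [0,0,2.5,0,0],
    [0,0,0,0,0],
    [0,0,0,0,0]
  ]
}}

```text
t: 8.6
eef_pos: [0.478, -0.1345, 0.1293]
ee_rot: [0.389, 0.921, -0.0, 0.001]
ft_force: [0.3, -0.5, -1.6]
finger_gap: 0.136
```

```bash
python3 - <<'E'
from h import *
s=st();R=Rt.from_quat(s['ee_rot']).as_matrix();print('handle',np.degrees(np.arctan2(-R[1,0],-R[0,0])))
a=save('top','top3');p=s['eef_pos']
im=cv2.imread('pics/top3.png');g=np.hstack([rect('top',im,(.477,-.134),z) for z in(.060,.085)])
cv2.imwrite('pics/r3.png',cv2.resize(g,(800,400)))
print(-R.T@(np.array(p)-[.477,-.134,p[2]]))
E
```

```text
t 8.6 p [ 0.478  -0.1345  0.1293] R [[-0.697, 0.717, 0.001], [0.717, 0.697, -0.0], [-0.001, 0.0, -1.0]] F [ 0.26 -0.52 -1.58] M [ 0.041  0.005 -0.027] gap 0.136 q [-0.42  0.34 -0.42  0.82  0.    0.38]
handle -45.78959492966333
[ 1.01505872e-03 -3.49404570e-04 -1.26689430e-06]
```

View pics/r3.png

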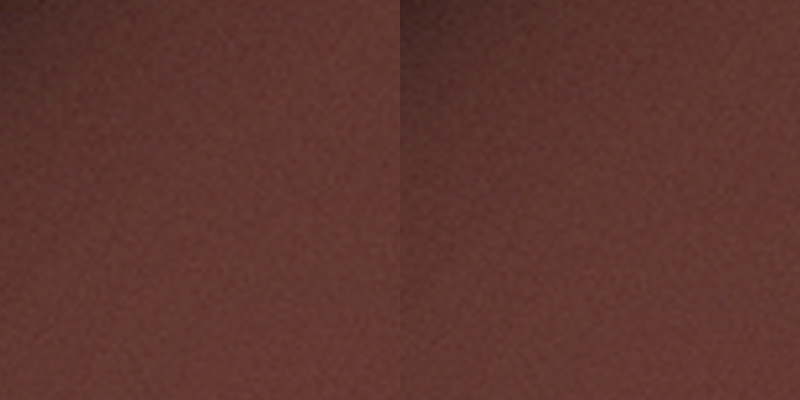

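The arm hides the pot from the top camera, so I'll lower by feel.

Emit:
{"op": "arm_command", "data": {
  "rows": [
    [0.1,0,0.5,0,0],
    [0,0,0.4,0,0],
    [0,0,0.2,0,0],
    [0,0,0.2,0,0],
    [0,0,0.2,0,0],
    [0,0,0,0,0]
  ]
}}

```text
t: 9.4
eef_pos: [0.4766, -0.1337, 0.1132]
ee_rot: [0.389, 0.921, -0.0, -0.0]
ft_force: [0.3, -0.6, -2.5]
finger_gap: 0.138
```

```bash
python3 -c "
from h import *
st()"
```

```text
t 9.4 p [ 0.4766 -0.1337  0.1132] R [[-0.697, 0.717, -0.0], [0.717, 0.697, 0.0], [0.0, -0.0, -1.0]] F [ 0.35 -0.57 -2.54] M [-0.007  0.039  0.016] gap 0.138 q [-0.42  0.35 -0.44  0.78 -0.    0.38]
```

Emit:
{"op": "arm_command", "data": {
  "rows": [
    [0,0,0.15,0,0],
    [0,0,0.15,0,0],
    [0,0,0.15,0,0],
    [0,0,0.15,0,0],
    [0,0,0,0,0]
  ]
}}

```text
t: 10.02
eef_pos: [0.4766, -0.1337, 0.1072]
ee_rot: [0.389, 0.921, -0.0, -0.0]
ft_force: [0.1, -0.1, -1.9]
finger_gap: 0.136
```

Emit:
{"op": "arm_command", "data": {
  "rows": [
    [0,0,0.15,0,0],
    [0,0,0.15,0,0],
    [0,0,0,0,0]
  ]
}}

```text
t: 10.4
eef_pos: [0.4766, -0.1337, 0.1042]
ee_rot: [0.389, 0.921, -0.0, -0.0]
ft_force: [-0.3, -0.1, -2.6]
finger_gap: 0.136
```

The pins are passing through the slots without contact.

Emit:
{"op": "arm_command", "data": {
  "rows": [
    [0,0,0.2,0,0],
    [0,0,0.2,0,0],
    [0,0,0.2,0,0],
    [0,0,0.1,0,0],
    [0,0,0,0,0]
  ]
}}

```text
t: 11.02
eef_pos: [0.4767, -0.1337, 0.0972]
ee_rot: [0.389, 0.921, -0.0, -0.0]
ft_force: [0.4, 0.0, -2.1]
finger_gap: 0.138
```

Emit:
{"op": "arm_command", "data": {
  "rows": [
    [0,0,0.1,0,0],
    [0,0,0.1,0,0],
    [0,0,0,0,0]
  ]
}}

```text
t: 11.4
eef_pos: [0.4767, -0.1337, 0.0952]
ee_rot: [0.389, 0.921, 0.0, -0.0]
ft_force: [-0.4, -0.6, -2.2]
finger_gap: 0.137
```

Emit:
{"op": "arm_command", "data": {
  "rows": [
    [0,0,0.05,0,0],
    [0,0,0.05,0,0],
    [0,0,0,0,0]
  ]
}}

```text
t: 11.78
eef_pos: [0.4767, -0.1338, 0.0943]
ee_rot: [0.389, 0.921, -0.0, 0.0]
ft_force: [0.3, 0.4, -2.3]
finger_gap: 0.139
```

Emit:
{"op": "arm_command", "data": {
  "rows": [
    [0,0,0.04,0,0],
    [0,0,0.0,0,0]
  ]
}}

```text
t: 12.02
eef_pos: [0.4767, -0.1337, 0.0939]
ee_rot: [0.389, 0.921, 0.0, -0.0]
ft_force: [-0.1, 0.8, -2.0]
finger_gap: 0.141
```

Emit:
{"op": "arm_command", "data": {
  "rows": [
    [0,0,0.04,0,0],
    [0,0,0.0,0,0]
  ]
}}

```text
t: 12.28
eef_pos: [0.4768, -0.1337, 0.0936]
ee_rot: [0.389, 0.921, 0.0, 0.0]
ft_force: [-0.3, 0.9, -0.1]
finger_gap: 0.14
```

Emit:
{"op": "arm_command", "data": {
  "rows": [
    [0,0,0.02,0,0],
    [0,0,0,0,0.3],
    [0,0,0,0,0.3],
    [0,0,0,0,0.3],
    [0,0,-0.1,0,0.3],
    [0,0,0,0,0.3]
  ]
}}

```text
t: 13.02
eef_pos: [0.4768, -0.1338, 0.0944]
ee_rot: [0.389, 0.921, -0.0, 0.0]
ft_force: [-0.6, 0.1, 0.8]
finger_gap: 0.301
```

```bash
python3 -c "
from h import *
st()
save('wrist','w4');save('side','side4')
spots('wrist',['lid_hub','lid_grip'])
im=cv2.imread('pics/w4.png');im2=cv2.imread('pics/side4.png')[150:290,230:380]
cv2.imwrite('pics/c4.png',np.hstack([cv2.resize(im[120:330,170:400],(400,365)),cv2.resize(im2,(391,365))]))"
```

```text
t 13.03 p [ 0.4768 -0.1338  0.0944] R [[-0.697, 0.717, 0.0], [0.717, 0.697, -0.0], [-0.0, 0.0, -1.0]] F [-0.56  0.15  0.81] M [-0.023 -0.009  0.008] gap 0.301 q [-0.42  0.38 -0.46  0.73 -0.    0.38]
wrist lid_hub 0.72 [ 0.4656 -0.1297  0.0497]
wrist lid_grip 0.9 [ 0.472  -0.1301  0.0562]
```

View pics/c4.png

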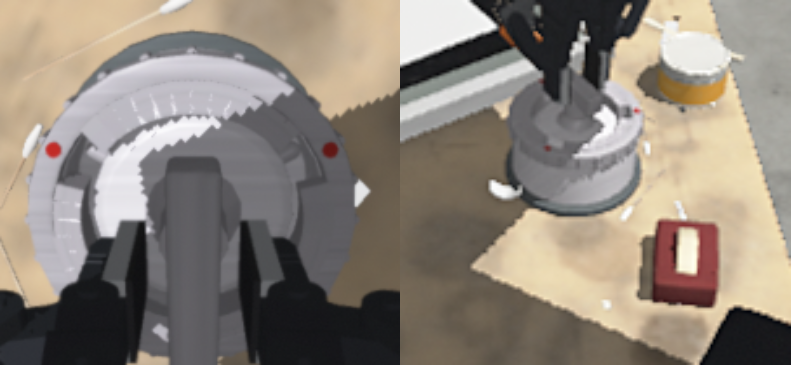

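The wrist crop shows the lid seated, with the pins inside the slots beside the red dots. In the side crop it lies level. Next I'll regrip and turn.

Emit:
{"op": "arm_command", "data": {
  "rows": [
    [0,0,0,0,0],
    [0,0,0,0,0],
    [0,0,0,0,0],
    [0,0,0,0,0]
  ],
  "grip_force": 100
}}

```text
t: 13.72
eef_pos: [0.4768, -0.1337, 0.0945]
ee_rot: [0.389, 0.921, 0.0, 0.0]
ft_force: [-1.5, 0.9, 6.2]
finger_gap: 0.139
```

```bash
cat > m.py <<'E'
from h import *
s=sense();R=Rt.from_quat(s['ee_rot']).as_matrix();M=[]
print('p',np.round(s['eef_pos'],4),'F',np.round(s['ft_force'],2),'M',np.round(s['moment'],3),'handle',round(np.degrees(np.arctan2(-R[1,0],-R[0,0])),2),'gap',round(s['finger_gap'],3),'tilt',R[2,:2].round(4),'t',s['t'])
E
python3 m.py
```

```text
p [ 0.4768 -0.1337  0.0945] F [-1.54  0.94  6.21] M [ 0.205  0.26  -0.044] handle -45.81 gap 0.139 tilt [-0.0001  0.0001] t 13.725
```

Emit:
{"op": "arm_command", "data": {
  "rows": [
    [0,0,0,3,0],
    [0,0,0,3,0],
    [0,0,0,3,0],
    [0,0,0,3,0],
    [0,0,0,0,0]
  ]
}}

```text
t: 14.35
eef_pos: [0.4771, -0.134, 0.0945]
ee_rot: [0.483, 0.875, -0.0, 0.0]
ft_force: [-0.6, 0.1, 3.6]
finger_gap: 0.131
```

```bash
python3 m.py
```

```text
p [ 0.4771 -0.134   0.0945] F [-0.58  0.09  3.57] M [-0.029 -0.014 -0.15 ] handle -57.8 gap 0.131 tilt [-0.0008  0.0004] t 14.35
```

Emit:
{"op": "arm_command", "data": {
  "rows": [
    [0,0,0,3,0],
    [0,0,0,3,0],
    [0,0,0,0,0]
  ]
}}

```text
t: 14.72
eef_pos: [0.477, -0.1339, 0.0945]
ee_rot: [0.528, 0.849, 0.0, 0.0]
ft_force: [0.6, -0.5, 3.9]
finger_gap: 0.133
```

```bash
python3 m.py
```

```text
p [ 0.477  -0.1339  0.0945] F [ 0.61 -0.46  3.89] M [-0.028 -0.04  -0.137] handle -63.74 gap 0.133 tilt [-0.0006  0.0004] t 14.725
```

Emit:
{"op": "arm_command", "data": {
  "rows": [
    [0,0,0,2,0],
    [0,0,0,2,0],
    [0,0,0,0,0]
  ]
}}

```text
t: 15.1
eef_pos: [0.477, -0.1339, 0.0945]
ee_rot: [0.557, 0.83, 0.0, 0.0]
ft_force: [0.3, -0.4, 6.3]
finger_gap: 0.134
```

```bash
python3 m.py
```

```text
p [ 0.477  -0.1339  0.0945] F [ 0.28 -0.38  6.28] M [-0.046  0.028 -0.035] handle -67.71 gap 0.134 tilt [-0.0004  0.0004] t 15.1
```

Emit:
{"op": "arm_command", "data": {
  "rows": [
    [0,0,0,2,0],
    [0,0,0,0,0]
  ]
}}

```text
t: 15.35
eef_pos: [0.477, -0.1339, 0.0945]
ee_rot: [0.571, 0.821, 0.0, 0.0]
ft_force: [-0.1, 0.2, 4.5]
finger_gap: 0.132
```

```bash
python3 m.py
```

```text
p [ 0.477  -0.1339  0.0945] F [-0.13  0.17  4.46] M [0.009 0.028 0.046] handle -69.71 gap 0.132 tilt [-0.0005  0.0004] t 15.35
```

Emit:
{"op": "arm_command", "data": {
  "rows": [
    [0,0,0,2,0],
    [0,0,0,0,0]
  ]
}}

```text
t: 15.6
eef_pos: [0.477, -0.1339, 0.0945]
ee_rot: [0.586, 0.811, 0.0, 0.0]
ft_force: [0.7, -0.0, 6.3]
finger_gap: 0.131
```

```bash
python3 m.py
```

```text
p [ 0.477  -0.1339  0.0945] F [ 0.68 -0.03  6.28] M [-0.014  0.016 -0.032] handle -71.71 gap 0.131 tilt [-0.0004  0.0004] t 15.6
```

Emit:
{"op": "arm_command", "data": {
  "rows": [
    [0,0,0,2,0],
    [0,0,0,0,0]
  ]
}}

```text
t: 15.85
eef_pos: [0.477, -0.1339, 0.0945]
ee_rot: [0.6, 0.8, 0.0, 0.0]
ft_force: [-0.8, 0.3, 5.5]
finger_gap: 0.129
```

```bash
python3 m.py
```

```text
p [ 0.477  -0.1339  0.0945] F [-0.82  0.35  5.53] M [-0.042  0.056  0.021] handle -73.71 gap 0.129 tilt [-0.0004  0.0004] t 15.85
```

Emit:
{"op": "arm_command", "data": {
  "rows": [
    [0,0,0,2,0],
    [0,0,0,0,0]
  ]
}}

```text
t: 16.1
eef_pos: [0.477, -0.1339, 0.0945]
ee_rot: [0.614, 0.79, 0.0, 0.0]
ft_force: [0.3, -0.2, 4.8]
finger_gap: 0.129
```

```bash
python3 m.py
```

```text
p [ 0.477  -0.1339  0.0945] F [ 0.34 -0.23  4.75] M [ 0.021  0.024 -0.046] handle -75.71 gap 0.129 tilt [-0.0004  0.0004] t 16.1
```

Emit:
{"op": "arm_command", "data": {
  "rows": [
    [0,0,0,2,0],
    [0,0,0,0,0]
  ]
}}

```text
t: 16.35
eef_pos: [0.477, -0.1339, 0.0945]
ee_rot: [0.627, 0.779, 0.0, 0.0]
ft_force: [0.5, -1.4, 6.3]
finger_gap: 0.133
```

```bash
python3 m.py
```

```text
p [ 0.477  -0.1339  0.0945] F [ 0.55 -1.39  6.28] M [0.01  0.046 0.056] handle -77.71 gap 0.133 tilt [-0.0003  0.0004] t 16.35
```

Emit:
{"op": "arm_command", "data": {
  "rows": [
    [0,0,0,2,0],
    [0,0,0,0,0]
  ]
}}

```text
t: 16.6
eef_pos: [0.477, -0.1338, 0.0945]
ee_rot: [0.641, 0.768, 0.0, 0.0]
ft_force: [0.3, -0.2, 4.8]
finger_gap: 0.13
```

```bash
python3 m.py
```

```text
p [ 0.477  -0.1338  0.0945] F [ 0.32 -0.19  4.84] M [ 0.005 -0.014 -0.017] handle -79.71 gap 0.13 tilt [-0.0003  0.0004] t 16.6
```

Emit:
{"op": "arm_command", "data": {
  "rows": [
    [0,0,0,2,0],
    [0,0,0,0,0]
  ]
}}

```text
t: 16.85
eef_pos: [0.477, -0.1339, 0.0945]
ee_rot: [0.654, 0.756, 0.0, 0.0]
ft_force: [0.7, 1.3, 6.0]
finger_gap: 0.129
```

```bash
python3 m.py
```

```text
p [ 0.477  -0.1339  0.0945] F [0.68 1.26 6.04] M [ 0.028  0.06  -0.033] handle -81.71 gap 0.129 tilt [-0.0003  0.0004] t 16.85
```

Emit:
{"op": "arm_command", "data": {
  "rows": [
    [0,0,0,2,0],
    [0,0,0,0,0]
  ]
}}

```text
t: 17.1
eef_pos: [0.477, -0.1339, 0.0945]
ee_rot: [0.667, 0.745, 0.0, 0.0]
ft_force: [0.4, -0.2, 6.2]
finger_gap: 0.127
```

```bash
python3 m.py
```

```text
p [ 0.477  -0.1339  0.0945] F [ 0.41 -0.25  6.2 ] M [ 0.001  0.072 -0.014] handle -83.71 gap 0.127 tilt [-0.0003  0.0005] t 17.1
```

Emit:
{"op": "arm_command", "data": {
  "rows": [
    [0,0,0,2,0],
    [0,0,0,0,0]
  ]
}}

```text
t: 17.35
eef_pos: [0.4769, -0.1339, 0.0944]
ee_rot: [0.68, 0.733, 0.0, 0.0]
ft_force: [0.1, -1.0, 5.8]
finger_gap: 0.131
```

```bash
python3 m.py
```

```text
p [ 0.4769 -0.1339  0.0944] F [ 0.14 -1.01  5.75] M [-0.126  0.084  0.091] handle -85.71 gap 0.131 tilt [-0.0003  0.0003] t 17.35
```

Emit:
{"op": "arm_command", "data": {
  "rows": [
    [0,0,0,2,0],
    [0,0,0,0,0]
  ]
}}

```text
t: 17.6
eef_pos: [0.4767, -0.134, 0.0944]
ee_rot: [0.693, 0.721, -0.0, 0.0]
ft_force: [-0.8, -1.8, 4.1]
finger_gap: 0.135
```

```bash
python3 m.py
```

```text
p [ 0.4767 -0.134   0.0944] F [-0.82 -1.83  4.06] M [-0.493  0.181  0.096] handle -87.76 gap 0.135 tilt [-0.0006 -0.    ] t 17.6
```

Emit:
{"op": "arm_command", "data": {
  "rows": [
    [0,0,0,2,0],
    [0,0,0,0,0]
  ]
}}

```text
t: 17.85
eef_pos: [0.4767, -0.1341, 0.0943]
ee_rot: [0.706, 0.708, -0.0, 0.0]
ft_force: [-1.1, -5.7, 3.4]
finger_gap: 0.132
```

```bash
python3 m.py; python3 -c "
from h import *
save('wrist','w5')
im=cv2.imread('pics/w5.png');cv2.imwrite('pics/c5.png',cv2.resize(im[100:340,140:420],(700,600)))"
```

```text
p [ 0.4767 -0.1341  0.0943] F [-1.08 -5.68  3.38] M [-1.04   0.28   0.207] handle -89.84 gap 0.132 tilt [-0.0008 -0.0002] t 17.85
```

View pics/c5.png

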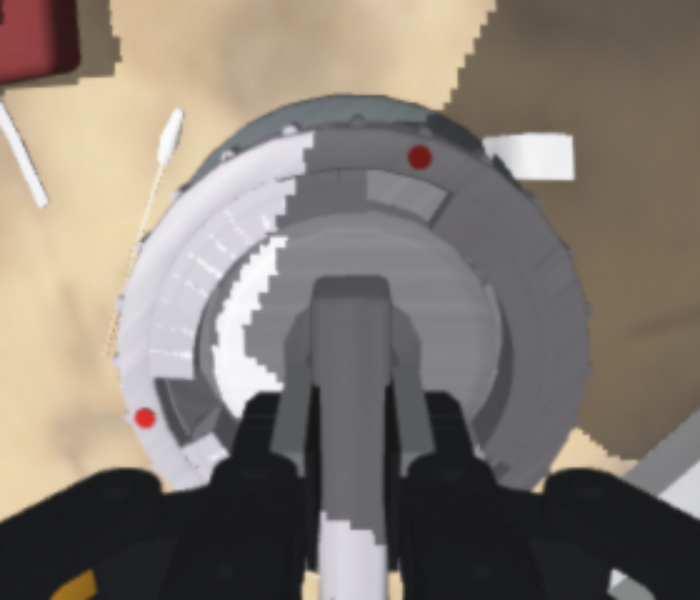

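The wrist crop shows the lid has turned with the gripper, about 44° from the slots, with the pins under the lugs. Contact began near 40°. The side force suggests one pin is carrying the load, so I'll release to let the lid level itself, then regrip.

Emit:
{"op": "arm_command", "data": {
  "rows": [
    [0,0,0,0,0.3],
    [0,0,0,0,0.3],
    [0,0,0,0,0.3]
  ]
}}

```text
t: 18.27
eef_pos: [0.4766, -0.1334, 0.0941]
ee_rot: [0.706, 0.708, 0.0, -0.0]
ft_force: [-0.3, -0.6, 0.4]
finger_gap: 0.3
```

```bash
python3 m.py
```

```text
p [ 0.4766 -0.1334  0.0941] F [-0.28 -0.57  0.37] M [ 0.051 -0.003  0.036] handle -89.8 gap 0.3 tilt [ 0.0007 -0.0003] t 18.275
```

Emit:
{"op": "arm_command", "data": {
  "rows": [
    [0,0,0,0,0],
    [0,0,0,0,0],
    [0,0,0,0,0],
    [0,0,0,0,0]
  ],
  "grip_force": 80
}}

```text
t: 18.77
eef_pos: [0.4767, -0.1336, 0.0944]
ee_rot: [0.706, 0.708, 0.0, -0.0]
ft_force: [-1.7, 1.8, 5.7]
finger_gap: 0.139
```

```bash
python3 m.py
```

```text
p [ 0.4767 -0.1336  0.0944] F [-1.67  1.8   5.67] M [0.389 0.346 0.164] handle -89.8 gap 0.139 tilt [0.0003 0.    ] t 18.775
```

Emit:
{"op": "arm_command", "data": {
  "rows": [
    [0,0,0,1.5,0],
    [0,0,0,0,0]
  ]
}}

```text
t: 19.02
eef_pos: [0.4767, -0.1338, 0.0944]
ee_rot: [0.715, 0.699, -0.0, 0.0]
ft_force: [-2.7, -0.4, 4.4]
finger_gap: 0.142
```

```bash
python3 m.py
```

```text
p [ 0.4767 -0.1338  0.0944] F [-2.71 -0.38  4.44] M [0.122 0.498 0.391] handle -91.3 gap 0.142 tilt [-0.0002 -0.0001] t 19.025
```

Emit:
{"op": "arm_command", "data": {
  "rows": [
    [0,0,0,1,0],
    [0,0,0,0,0]
  ]
}}

```text
t: 19.27
eef_pos: [0.4767, -0.1339, 0.0943]
ee_rot: [0.721, 0.693, -0.0, 0.0]
ft_force: [-2.6, 0.2, 5.6]
finger_gap: 0.137
```

```bash
python3 m.py
```

```text
p [ 0.4767 -0.1339  0.0943] F [-2.56  0.19  5.55] M [-0.177  0.532  0.55 ] handle -92.32 gap 0.137 tilt [-0.0003 -0.0001] t 19.275
```

Emit:
{"op": "arm_command", "data": {
  "rows": [
    [0,0,0,0,0]
  ]
}}

```text
t: 19.4
eef_pos: [0.4767, -0.1339, 0.0943]
ee_rot: [0.721, 0.693, -0.0, 0.0]
ft_force: [-2.2, -1.4, 4.6]
finger_gap: 0.135
```

```bash
python3 m.py
```

```text
p [ 0.4767 -0.1339  0.0943] F [-2.24 -1.4   4.6 ] M [-0.204  0.551  0.545] handle -92.31 gap 0.135 tilt [-0.0003 -0.0001] t 19.4
```

Emit:
{"op": "arm_command", "data": {
  "rows": [
    [0,0,0,0,0.3],
    [0,0,0,0,0.3],
    [0,0,-0.15,0,0.3],
    [0,0,0,0,0.3]
  ]
}}

```text
t: 19.9
eef_pos: [0.4769, -0.1338, 0.0959]
ee_rot: [0.721, 0.693, 0.0, 0.0]
ft_force: [-0.3, 0.6, -0.1]
finger_gap: 0.299
```

Emit:
{"op": "arm_command", "data": {
  "rows": [
    [0,0,0,0,0],
    [0,0,0,0,0],
    [0,0,0,0,0],
    [0,0,0,0,0]
  ]
}}

```text
t: 20.4
eef_pos: [0.4767, -0.1337, 0.096]
ee_rot: [0.721, 0.693, -0.0, 0.0]
ft_force: [-1.5, 0.9, 4.4]
finger_gap: 0.139
```

```bash
python3 m.py
```

```text
p [ 0.4767 -0.1337  0.096 ] F [-1.48  0.86  4.4 ] M [0.119 0.452 0.233] handle -92.3 gap 0.139 tilt [-0.0001  0.0001] t 20.4
```

Emit:
{"op": "arm_command", "data": {
  "rows": [
    [0,0,0,0.7,0],
    [0,0,0,0,0]
  ]
}}

```text
t: 20.65
eef_pos: [0.4767, -0.1337, 0.096]
ee_rot: [0.725, 0.688, -0.0, 0.0]
ft_force: [-1.5, 1.2, 6.5]
finger_gap: 0.133
```

```bash
python3 m.py
```

```text
p [ 0.4767 -0.1337  0.096 ] F [-1.51  1.2   6.51] M [0.079 0.401 0.414] handle -92.99 gap 0.133 tilt [-0.0001  0.0001] t 20.65
```

Emit:
{"op": "arm_command", "data": {
  "rows": [
    [0,0,0,0.7,0],
    [0,0,0,0,0],
    [0,0,0,0,0]
  ]
}}

```text
t: 21.02
eef_pos: [0.4767, -0.1338, 0.096]
ee_rot: [0.729, 0.684, -0.0, 0.0]
ft_force: [-1.7, 0.0, 5.2]
finger_gap: 0.136
```

```bash
python3 m.py
```

```text
p [ 0.4767 -0.1338  0.096 ] F [-1.74  0.01  5.22] M [0.077 0.395 0.638] handle -93.67 gap 0.136 tilt [-0.0003  0.0001] t 21.025
```

0.64 N m corresponds to roughly 14–25 N on the seal, so I'll stop, release and retreat.

Emit:
{"op": "arm_command", "data": {
  "rows": [
    [0,0,0,0,0.5],
    [0,0,0,0,0.5],
    [0,0,0,0,0.5],
    [0,0,0,0,0.5],
    [0,0,-1,0,0.5],
    [0,0,-3,0,0.5],
    [0,0,-4,0,0.5],
    [0,0,-4,0,0.5],
    [0,0,0,0,0.5],
    [0,0,0,0,0.5]
  ]
}}

```text
t: 22.28
eef_pos: [0.4765, -0.1337, 0.2158]
ee_rot: [0.73, 0.684, 0.0, 0.0]
ft_force: [-1.4, 1.0, -0.4]
finger_gap: 0.504
```

```bash
python3 m.py; python3 -c "
from h import *
save('wrist','w6');save('side','side6')
im=cv2.imread('pics/w6.png');im2=cv2.imread('pics/side6.png')[130:290,200:380]
cv2.imwrite('pics/c6.png',np.hstack([cv2.resize(im,(440,330)),cv2.resize(im2,(360,330))]))"
```

```text
p [ 0.4765 -0.1337  0.2158] F [-1.39  0.97 -0.37] M [ 0.036  0.029 -0.037] handle -93.71 gap 0.504 tilt [-0.      0.0001] t 22.275
```

View pics/c6.png

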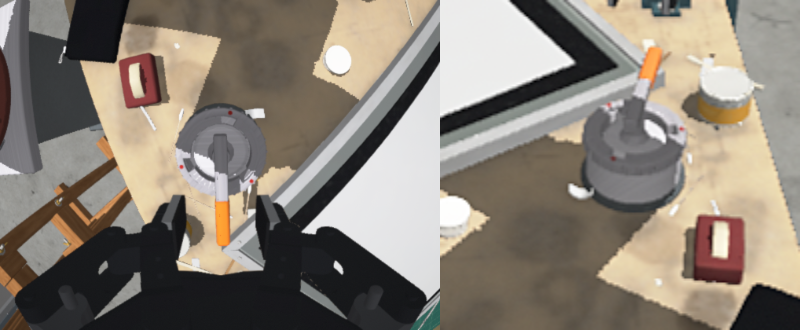

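Both views show the lid level in the pot and let go, the gripper clear of it, and the tin, tub and weight where they started. I'll hand it in.

```bash
python3 -c "
from rig import *
print(job_done())"
```

```text
the job is handed in; nothing more can be done
None
```

The lid is on the pot and clamped, and I handed the job in at 22 s. No verdict was reported, and the seal force could not be read directly.

- **Seating:** I carried the lid by its hub and lowered it with the handle over the slot at about -46°. The pins passed down without contact and the lid rested on the seal at about the expected 40 mm.
- **Tightening:** I turned it clockwise from the hub, and the pins met the ramps about 40° past the slot. The side force then suggested one pin was carrying the load, so I let go to let the lid level itself and regripped. I finished at 0.64 N m, about 48° of gripper turn. By the figures you gave, that is roughly 14–25 N on the seal, above the 10 N needed and below the 28 N that crushes it.
- **Last checks:** After letting go, the gripper was clear and the wrist torque was back to about zero. The wrist and side pictures show the lid level in the pot, and the tin, tub and weight look unmoved; I compared them by eye only.
- **Not as planned:** The top camera could not check the alignment because the arm blocked its view. The closed fingers pressed down on the lid with about 4–6 N while turning, which blurs the seal estimate a little.

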